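# Find the heavier record weight under the dust cover and present it

## Robot

A 7-joint arm with a two-finger parallel gripper is mounted at the origin on the work surface. World frame = base frame: x ahead of the robot, y to its left, z up, the work surface at z = 0. Lengths are in m, angles in degrees, forces in N, time in s.
With the tool pointing down it reaches from about 0.425 to 0.875 m from the base axis. Payload 4.7 kg.
Tool frame: the origin (TCP) lies at the very end of the fingers, on their centre line; the grasp point (between the pads) lies 19 mm behind it (env.grasp_offset is the distance from the TCP to the grasp point, in m); z points along the fingers, y is the line along which they close (so a half turn about z gives the same grasp; the last joint's range is limited). The gripper opens to 87 mm and grips with 3 to 60 N. Pads are 19 mm wide; open, the fingers measure 117 mm over their backs; the gripper's body (75 mm by 190 mm) begins 51 mm behind the grasp point.
Start: joints at [65.266, 18.392, -4.016, 83.108, 1.295, 78.541, -3.26], TCP at [0.28, -0.587, 0.223] pointing down, gripper open.
Joint ranges: [-163.93, 163.93], [-17.29, 119.83], [-79.2, 71.16], [3.27, 140.29], [-89.18, 269.18], [5.43, 117.66], [-154.24, 154.24]. Speed limits (degrees/s): [147.25, 147.25, 180, 180, 180, 180, 180].

## Interface

Orientations are given as [roll, pitch, yaw] about the fixed x, y, z axes, in that order (R = Rz(yaw) Ry(pitch) Rx(roll)).
In Python, from cell import env gives the robot as it stands. The module is installed in compiled form; this text tells all that it offers.
- The arm moves only by the tool drive_tool, never from a script. Its argument "moves" is one flat list of numbers, 5 for each row, row after row: the shift along the tool's x, y, z in units of 40 mm (1.0 is 40 mm), then the turn about the tool's z in units of 10 degrees (1.0 is 10 degrees), then the finger opening in mm, from 0 to 87. A call has 1 to 5 rows; each row is the pose to reach, as a shift and turn from the pose commanded when the call began, along the tool's axes at that moment; what a row does not reach only later rows make up. A row lasts 1/8 s, in which the tool goes at most 62.5 mm and 10.7 degrees, less where a joint would pass 70% of its speed; a pose out of reach is approached as far as the arm can. A call with a gripper value outside its range is refused whole. The fingers move at their own pace and stop on an object; "squeeze" is the grip in N (left out, the last holds). Time passes only in rows, so rows that repeat a pose let the fingers close. It gives the time, the measured TCP pose, the force, the opening and the grip force at its end, in the units of the state.
- env.get_obs(): the state, without advancing time (a new reading comes with each control period).
- env.read_camera(name): name is "scene" or "top" or "wrist"; returns (picture, depth): 384x512x3 uint8, red, green, blue; 384x512 float32, m along the optical axis (not along the pixel's ray), 0 where there is no reading.
- env.camera_model(name): a dict with "K" (3x3 intrinsics, pixels), "k1" (the pictures are not rectified: a ray, as slopes to the right and down, at radius r is drawn at 1 + k1 r^2 times it, then the intrinsics apply), "rvec" (rotation vector, rad) and "tvec" (3), from world to camera coordinates, as OpenCV has them; the wrist camera has in their place "tool_from_camera" (4x4, takes a point from camera to tool coordinates, whose origin is the TCP and whose axes are the flange's). Camera axes: x right, y down, z forward; pixel columns grow to the right and rows downward; lengths in m; the calibration is good to about 2 mm. A picture is of the moment at which its call begins: read the wrist's pose just before it. camera_model takes no time and is no camera call.
- env.sign_off(): hands the job in; it is judged then, once.
The state is a dict: "time_s": time; "qpos": joint angles; "joint_velocities": joint speeds; "effort": joint torques, N m; "tool_pos": TCP position; "tool_rot": TCP orientation; "force": force on the tool from outside, world axes, zero at the start; "wrist_torque": the same for the moment, N m; "grip_width": finger opening in m; "grasp_force": force on a finger pad.
Only numpy, scipy, OpenCV 4.12 (cv2) and the standard library are available. Lean on these libraries where they do the work, as an engineer would, in place of code of your own. Each camera call takes 0.05 s, during which the arm holds its last target. There are 200 camera calls.

## Task

On this record shop counter, lift the dust cover off the tray by its knob and set it down on the blue pad. Then compare the two look-alike record weights by lifting them in turn: raise the left one (as the robot sees it, at the tray's red end) clear of the tray for a second and set it back upright in its own half, then raise the right one in the same way. Finish holding the heavier one upright and still in the gripper, about 100 mm above the middle of the round black mat, with the lighter one standing in its half of the tray; drop nothing and leave the other things on the counter alone.

Things in the scene. Friction and masses are not known exactly. Their poses are not given: they have to be found in the camera images.
- tray: dark wooden tray fixed to the counter, 104 mm (its x) by 204 mm (its y), 16 mm high, walls 4 mm, floor 4 mm thick, divided across the middle into two halves of about 96 by 96 mm with grey felt. Origin: centre of the underside; turned by up to 0.3 rad. Its +y end (the robot's left) is red. The cover stands over it on the counter at the start
- tray_left (a point): centre of the floor of the left half (the red end), 4 mm above the counter
- tray_right (a point): centre of the floor of the right half, 4 mm above the counter
- weight_a: one of two record weights of identical look: brushed metal with thin black rubber bands; a round base 70 mm in diameter and 22 mm high, and on it a round grip 34 mm in diameter rising to 60 mm. Origin: centre of the underside, z up. One of the two weighs 0.25 to 0.40 kg, the other 0.59 to 0.78 kg. Only its weight tells which it is; either may stand in either half of the tray
- weight_b: one of two record weights of identical look: brushed metal with thin black rubber bands; a round base 70 mm in diameter and 22 mm high, and on it a round grip 34 mm in diameter rising to 60 mm. Origin: centre of the underside, z up. One of the two weighs 0.25 to 0.40 kg, the other 0.59 to 0.78 kg. Only its weight tells which it is; either may stand in either half of the tray
- cover: loose dust cover open at the bottom: clear walls 4 mm thick, dark wooden top, 128 mm (its x) by 228 mm (its y), 82 mm high, with an upright black cylindrical knob 26 mm in diameter and 32 mm high on the middle of the top (82 to 114 mm above its underside). Inside height 76 mm, about 8 mm of play round the tray; it must rise over 65 mm to clear the weights. About 0.3 kg. Origin: centre of the underside, z up
- pad: blue plastic pad fixed to the counter, 160 mm (its x) by 260 mm (its y), 3 mm thick, on one side of the tray. Origin: centre of the underside
- mat: round black rubber mat with a small white centre dot, fixed to the counter, 140 mm in diameter, 3 mm thick, on the other side of the tray. Origin: centre of the underside
- jar: bystander: closed jar with white cap, 56 mm in diameter, 100 mm high, behind the tray. Origin: centre of the underside
- brush: bystander: record brush with wooden back, 45 by 130 by 34 mm, lying behind the tray. Origin: centre of the underside
- cds: bystander: stack of four disc cases, 125 by 142 by 40 mm. Origin: centre of the underside
Things that resemble listed ones, but are neither listed nor needed, are in the scene too. Of the things that look like the mat, take the one that is farthest to the robot's left at the start.

How it is judged (in metres and radians):
On the way, in this order (a step that is already met when the one before it is completed fails the run):
1. the cover stands on the blue pad, let go (horizontal distance between cover and pad below 0.05 m and height (world z) of cover below 0.012 m and angle between cover's own z axis and vertical below 0.06 rad and contact force between cover and the fingers below 0.1 N and linear speed of cover below 0.05 m/s), for 0.2 s.
2. the weight of the left half is lifted at least 26 mm clear of the tray floor while the other stands in the right half (((height (world z) of weight_a above 0.03 m and contact force between weight_a and the fingers above 1 N and contact force between weight_a and tray below 0.05 N and horizontal distance between weight_b and tray_right below 0.03 m and height (world z) of weight_b below 0.012 m and angle between weight_b's own z axis and vertical below 0.15 rad) or (height (world z) of weight_b above 0.03 m and contact force between weight_b and the fingers above 1 N and contact force between weight_b and tray below 0.05 N and horizontal distance between weight_a and tray_right below 0.03 m and height (world z) of weight_a below 0.012 m and angle between weight_a's own z axis and vertical below 0.15 rad))), for 0.4 s.
3. the left weight is back in its half and the weight of the right half is lifted at least 26 mm clear of the tray floor (((height (world z) of weight_a above 0.03 m and contact force between weight_a and the fingers above 1 N and contact force between weight_a and tray below 0.05 N and horizontal distance between weight_b and tray_left below 0.03 m and height (world z) of weight_b below 0.012 m and angle between weight_b's own z axis and vertical below 0.15 rad) or (height (world z) of weight_b above 0.03 m and contact force between weight_b and the fingers above 1 N and contact force between weight_b and tray below 0.05 N and horizontal distance between weight_a and tray_left below 0.03 m and height (world z) of weight_a below 0.012 m and angle between weight_a's own z axis and vertical below 0.15 rad))), for 0.4 s.
At the end, for the whole second after the job is handed in: the heavier weight is held by the fingers alone, upright within 0.2 rad, still, underside 50 to 170 mm up, within 45 mm of the mat centre; the lighter (under 4.9 N on the tray) stands free, upright, within 30 mm of a half's centre; the cover stands flat and free within 50 mm of the pad centre (all of step 1 and ((horizontal distance between weight_a and mat below 0.045 m and height (world z) of weight_a between 0.05 and 0.17 m and angle between weight_a's own z axis and vertical below 0.2 rad and linear speed of each of weight_a, weight_b below 0.03 m/s and contact force between weight_a and the fingers above 1 N and contact force between weight_a and tray below 0.05 N and contact force between weight_a and mat below 0.05 N and contact force between weight_a and cover below 0.05 N and contact force between weight_a and jar below 0.05 N and contact force between weight_a and brush below 0.05 N and contact force between weight_a and cds below 0.05 N and contact force between weight_a and weight_b below 0.05 N and ((horizontal distance between weight_b and tray_left below 0.03 m and height (world z) of weight_b below 0.012 m and angle between weight_b's own z axis and vertical below 0.15 rad) or (horizontal distance between weight_b and tray_right below 0.03 m and height (world z) of weight_b below 0.012 m and angle between weight_b's own z axis and vertical below 0.15 rad)) and contact force between weight_b and the fingers below 0.1 N and contact force between weight_b and tray between 1 and 4.9 N) or (horizontal distance between weight_b and mat below 0.045 m and height (world z) of weight_b between 0.05 and 0.17 m and angle between weight_b's own z axis and vertical below 0.2 rad and linear speed of each of weight_b, weight_a below 0.03 m/s and contact force between weight_b and the fingers above 1 N and contact force between weight_b and tray below 0.05 N and contact force between weight_b and mat below 0.05 N and contact force between weight_b and cover below 0.05 N and contact force between weight_b and jar below 0.05 N and contact force between weight_b and brush below 0.05 N and contact force between weight_b and cds below 0.05 N and contact force between weight_b and weight_a below 0.05 N and ((horizontal distance between weight_a and tray_left below 0.03 m and height (world z) of weight_a below 0.012 m and angle between weight_a's own z axis and vertical below 0.15 rad) or (horizontal distance between weight_a and tray_right below 0.03 m and height (world z) of weight_a below 0.012 m and angle between weight_a's own z axis and vertical below 0.15 rad)) and contact force between weight_a and the fingers below 0.1 N and contact force between weight_a and tray between 1 and 4.9 N))); the arm keeps its last pose, push and grip.
It fails at once if a bystander was pushed or lifted by more than 30 mm (distance of any of jar, brush, cds from where it was at the start of the episode above 0.03 m).
It fails at once if a weight or the cover was dropped (falls free faster than 0.6 m/s) ((linear speed of weight_a above 0.6 m/s and contact force between weight_a and the fingers below 0.05 N) or (linear speed of weight_b above 0.6 m/s and contact force between weight_b and the fingers below 0.05 N) or (linear speed of cover above 0.6 m/s and contact force between cover and the fingers below 0.05 N)).
It fails at once if a weight was tipped over (angle between any of weight_a, weight_b's own z axis and vertical above 0.7 rad).
It also fails if it takes over 70 s, if anything falls off the work surface, if the arm or the gripper's body presses on something with over 40 N, if the wrist force passes 120 N, or if a joint passes its speed limit or range.

## Working session

There is one attempt and no reset: what is moved stays moved. The work goes in short steps, Python scripts to look and compute and a tool call to move; the robot and the scene stay as the last step left them, time stands still between calls to the robot, and variables do not carry over. Pictures are saved under pics/ and viewed, at most 10 in all, crops included, and the job is handed in when it is done.

Besides the shell and the picture viewer there is one more tool, called after "Call:" by a JSON object that holds its "op" and its "data". drive_tool: Moves the arm, as the interface text tells. Its arguments: {"type":"object","properties":{"moves":{"type":"array","items":{"type":"number"}},"squeeze":{"type":"number"}},"required":["moves"]}

```bash
mkdir -p pics; cat > h.py <<'E'
import numpy as np, cv2
from cell import env
from scipy.spatial.transform import Rotation as R
def cam(name,obs=None):
    m=env.camera_model(name);K=np.array(m["K"]);k1=m["k1"]
    if "rvec" in m:
        Rm=cv2.Rodrigues(np.array(m["rvec"],float))[0];t=np.array(m["tvec"],float).ravel()
        return K,k1,Rm.T,-Rm.T@t
    T=np.array(m["tool_from_camera"]);Rt=R.from_euler('xyz',obs["tool_rot"],degrees=True).as_matrix()
    return K,k1,Rt@T[:3,:3],Rt@T[:3,3]+np.array(obs["tool_pos"])
def rays(c,uv):
    K,k1,Rc,o=c
    uv=np.asarray(uv,float).reshape(-1,1,2)
    n=cv2.undistortPoints(uv,K,np.array([k1,0,0,0,0.]))[:,0]
    return np.c_[n,np.ones(len(n))]@Rc.T,o
def onz(c,uv,z):
    d,o=rays(c,uv); return o+d*((z-o[2])/d[:,2])[:,None]
def cloud(c,depth):
    v,u=np.mgrid[:384,:512]
    d,o=rays(c,np.c_[u.ravel(),v.ravel()])
    return (o+d*depth.reshape(-1,1)).reshape(384,512,3)
def save(n,p): cv2.imwrite(f"pics/{n}.png",cv2.cvtColor(p,cv2.COLOR_RGB2BGR))
E
python3 - <<'E'
from h import *
o=env.get_obs();print(o)
for n in("top","scene"):
    p,d=env.read_camera(n);save(n,p);np.savez(n,p=p,d=d);c=cam(n,o);print(n,c[3],c[1],(d>0).mean())
print(env.grasp_offset)
a=cv2.imread("pics/top.png");b=cv2.imread("pics/scene.png");cv2.imwrite("pics/both.png",np.vstack([a,b])[:, :])
E
```

```text
{'time_s': 0.0, 'qpos': array([65.26434152, 18.43928157, -4.01514961, 83.17548826,  1.29388864,
       78.54107436, -3.26060596]), 'joint_velocities': array([-0.08049779,  0.09844295,  0.00129441,  0.03200346, -0.00560741,
       -0.0830036 ,  0.00730744]), 'effort': array([-4.82697978e-04, -4.91293001e+01, -4.04104041e-01, -3.12528241e+01,
       -6.39620307e-02,  4.38182498e-02,  1.82940507e-04]), 'tool_pos': array([ 0.27999183, -0.58598183,  0.22145381]), 'tool_rot': array([-1.79889337e+02,  4.84208789e-03,  2.55442356e+01]), 'force': array([0.58843721, 0.03154611, 0.50816955]), 'wrist_torque': array([ 0.03148311, -0.02496045, -0.00723404]), 'grasp_force': 0.0, 'grip_width': 0.08709563713567962}
top [ 0.34074282 -0.1160837   1.17908136] -0.020652230209671246 0.9960530598958334
scene [1.16297456 0.20872483 0.92186167] -0.11645954190420515 0.9957478841145834
0.0187
```

View pics/top.png

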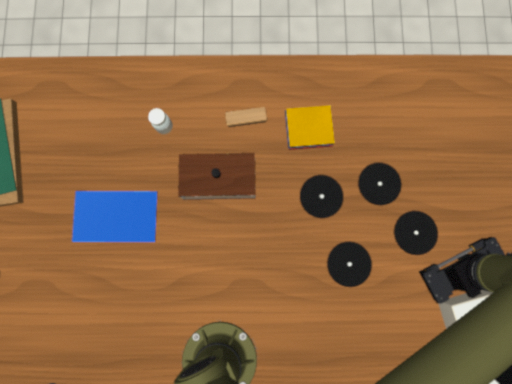

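View pics/scene.png

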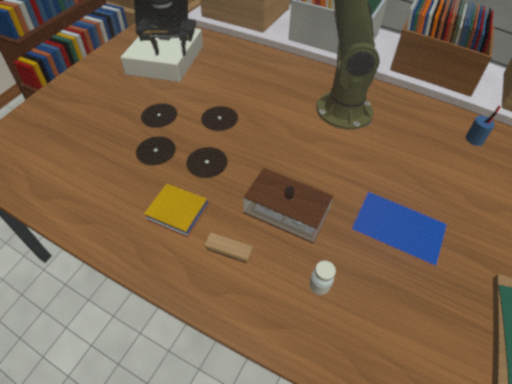

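The top view shows the cover at (217,175) with its knob at (216,173), and the blue pad at (115,216). There are four black discs at (321,196), (380,184), (416,232) and (349,264), so the leftmost is (321,196). The jar is at (159,119), the brush at (245,117) and the cds at (310,126). The scene view agrees.

```bash
python3 - <<'E'
from h import *
for n in("top","scene"):
    f=np.load(n+".npz");p,d=f["p"],f["d"];c=cam(n);P=cloud(c,d)
    hsv=cv2.cvtColor(p,cv2.COLOR_RGB2HSV)
    def blobs(m,z,tag,amin):
        k,l,s,ce=cv2.connectedComponentsWithStats(m.astype(np.uint8))
        for i in range(1,k):
            if s[i,4]<amin: continue
            cn=max(cv2.findContours((l==i).astype(np.uint8),0,2)[0],key=cv2.contourArea)
            w=onz(c,cn[:,0],z)[:,:2]
            (cx,cy),sz,a=cv2.minAreaRect((w*1000).astype(np.float32))
            print(n,tag,ce[i].round(),"ctr",round(cx,1),round(cy,1),np.round(sz,1),round(a,1))
    X,Y,Z=P[...,0],P[...,1],P[...,2]
    near=(X>.3)&(X<.8)&(Y>-.6)&(Y<.4)
    blobs((hsv[...,0]>105)&(hsv[...,0]<130)&(hsv[...,1]>180)&near,.003,"pad",300)
    blobs((p.max(2)<60)&(Z<.03)&near,.003,"mat",300)
    blobs((Z>.072)&(Z<.09)&near&(Y<.2)&(Y>-.3),.082,"cover",300)
    blobs((Z>.1)&(Z<.13)&(p.max(2)<70)&near&(Y>-.3),.114,"knob",8)
    blobs((Z>.022)&(Z<.2)&near&(Y>-.35),.04,"obj",100)
E
```

```text
top pad [124. 216.] ctr 432.4 303.9 [198.3 151. ] 89.6
top mat [379. 183.] ctr 529.8 -508.5 [129.5 130.9] 43.3
top mat [321. 196.] ctr 489.3 -321.2 [130.6 131.1] 89.5
top mat [404. 233.] ctr 372.9 -574.3 [128.3  51.8] 0.5
top mat [349. 250.] ctr 323.5 -399.8 [121.8  43.1] 89.4
top cover [217. 174.] ctr 548.7 3.2 [129.2 227.9] 0.5
top knob [216. 172.] ctr 548.5 1.5 [23.7 23.1] 0.4
top obj [308. 126.] ctr 708.9 -281.6 [130.7 142.3] 3.9
top obj [246. 116.] ctr 743.3 -83.2 [ 48.6 128.9] 6.6
top obj [160. 120.] ctr 731.6 189.6 [86.6 55.8] 44.5
top obj [217. 175.] ctr 553.5 7.6 [140.6 236.9] 0.6
scene pad [403. 228.] ctr 432.5 329.5 [142.  148.9] 89.9
scene mat [155. 150.] ctr 532.2 -508.5 [121.8 130.8] 28.1
scene mat [206. 162.] ctr 492.5 -322.1 [128.5 129.5] 28.7
scene cover [289. 198.] ctr 552.4 3.7 [136.6 227.5] 0.9
scene knob [289. 191.] ctr 554.3 4.9 [32.6 22.6] 25.2
scene obj [288. 202.] ctr 538.3 -3.8 [176.4 243.8] 0.6
scene obj [177. 209.] ctr 715.4 -278.6 [133.2 150.2] 4.1
scene obj [229. 246.] ctr 754.1 -78.0 [ 49.4 130.7] 7.8
scene obj [323. 276.] ctr 714.1 183.3 [95.9 58.6] 1.7
```

Call:
{"op": "drive_tool", "data": {"moves": [1.1,-0.9,0,1,87,2.3,-1.9,0,2,87,3.5,-2.9,0,3,87,4.7,-3.9,0,4,87,5.9,-4.9,0,5,87], "squeeze": 20}}

```text
time_s: 0.72
tool_pos: [0.4072, -0.3104, 0.2223]
tool_rot: [-180.0, 0.0, -24.1]
force: [1.6, -0.3, 0.6]
grip_width: 0.0872
grasp_force: 0.0
```

Call:
{"op": "drive_tool", "data": {"moves": [0,-1.3,0,-1,87,0,-2.6,0,-2,87,0,-3.9,0,-3,87,0,-5.2,0,-4,87,0,-6.5,0,-5,87]}}

```text
time_s: 1.35
tool_pos: [0.512, -0.0734, 0.2224]
tool_rot: [180.0, 0.0, 26.5]
force: [1.0, 0.6, -0.6]
grip_width: 0.0874
grasp_force: 0.0
```

Call:
{"op": "drive_tool", "data": {"moves": [0,0,0,-1,87,0,0,0,-2,87,0,0,0,-3,87,0,0,0,-4,87,0,0,0,-5,87]}}

```text
time_s: 1.98
tool_pos: [0.5115, -0.0748, 0.2222]
tool_rot: [-180.0, 0.0, 76.5]
force: [-0.1, -0.1, -0.1]
grip_width: 0.087
grasp_force: 0.0
```

Call:
{"op": "drive_tool", "data": {"moves": [0,0,0,-0.7,87,0,0,0,-1.45,87,0,0,0,-1.45,87]}}

```text
time_s: 2.35
tool_pos: [0.5115, -0.0748, 0.2222]
tool_rot: [-180.0, -0.0, 90.6]
force: [-0.2, 0.9, -0.7]
grip_width: 0.0869
grasp_force: 0.0
```

```bash
python3 - <<'E'
from h import *
o=env.get_obs();print(o["tool_pos"],o["tool_rot"],o["qpos"])
p,d=env.read_camera("wrist");save("w1",p);c=cam("wrist",o);P=cloud(c,d)
print(c[3])
X,Y,Z=[P[...,i] for i in range(3)]
for tag,m,z in(("knob",(Z>.1)&(Z<.13),.114),("cover",(Z>.07)&(Z<.09),.082)):
    m=m&(d>.05)
    print(tag,m.sum(),np.median(Z[m]) if m.any() else None)
    if m.any():
        cn=max(cv2.findContours(m.astype(np.uint8),0,2)[0],key=cv2.contourArea)
        w=onz(c,cn[:,0],z)[:,:2]*1000; print(cv2.minAreaRect(w.astype(np.float32)),cv2.boundingRect(cn))
E
```

```text
[ 0.51150133 -0.07482508  0.22220693] [-1.79961568e+02 -8.31447954e-03  9.05828882e+01] [ 32.89543725   3.6049825  -28.48972056 100.95565698   1.76689051
  75.92042505   4.60503202]
[0.5104248  0.00688573 0.38398111]
knob 657 0.11346078275833393
((548.8724365234375, 4.916746616363525), (25.489501953125, 24.454307556152344), 0.8140805959701538) (284, 94, 29, 29)
cover 26038 0.08163375561176087
((549.2762451171875, -3.2249679565429688), (127.92657470703125, 211.2765655517578), 0.7514795660972595) (228, 0, 138, 214)
```

View pics/w1.png

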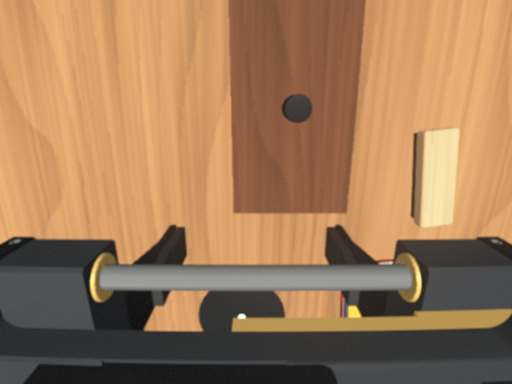

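The wrist view shows the knob at (298,108), and the cover's near edge at row 213.

Call:
{"op": "drive_tool", "data": {"moves": [1.0,0.5,0.5,0,70,1.95,0.96,1.3,0,60,1.95,0.96,2.3,0,50,1.95,0.96,3.0,0,50,1.95,0.96,3.38,0,50]}}

```text
time_s: 3.02
tool_pos: [0.5483, 0.0036, 0.0856]
tool_rot: [-179.9, -0.0, 90.6]
force: [0.7, -0.8, 0.1]
grip_width: 0.0517
grasp_force: 0.0
```

Call:
{"op": "drive_tool", "data": {"moves": [0,0,0,0,50,0,0,0,0,15,0,0,0,0,15,0,0,0,0,15,0,0,0,0,15], "squeeze": 40}}

```text
time_s: 3.65
tool_pos: [0.5497, 0.0035, 0.0881]
tool_rot: [179.9, 0.0, 90.6]
force: [-0.4, -0.5, 2.6]
grip_width: 0.0255
grasp_force: 40.0
```

Call:
{"op": "drive_tool", "data": {"moves": [0,0,-0.3,0,15,0,0,-0.8,0,15,0,0,-1.4,0,15,0,0,-2.0,0,15,0,0,-2.6,0,15]}}

```text
time_s: 4.28
tool_pos: [0.5489, 0.0037, 0.1923]
tool_rot: [-180.0, -0.0, 90.7]
force: [0.6, -0.4, -3.0]
grip_width: 0.0252
grasp_force: 40.0
```

Call:
{"op": "drive_tool", "data": {"moves": [0,0,0,0,15,0,0,0,0,15]}}

```text
time_s: 4.53
tool_pos: [0.5486, 0.0035, 0.1904]
tool_rot: [-179.9, 0.0, 90.7]
force: [-0.3, 0.5, -3.1]
grip_width: 0.0247
grasp_force: 40.0
```

```bash
python3 - <<'E'
from h import *
o=env.get_obs();print(o["tool_pos"],o["force"])
out=[]
for n in("top","scene"):
    p,d=env.read_camera(n);np.savez(n+"2",p=p,d=d);c=cam(n);P=cloud(c,d);out.append(p)
    X,Y,Z=[P[...,i] for i in range(3)]
    hsv=cv2.cvtColor(p,cv2.COLOR_RGB2HSV)
    m=(hsv[...,0]>105)&(hsv[...,0]<130)&(hsv[...,1]>180)&(Y<.6)&(Y>.1)&(X>.2)
    cn=max(cv2.findContours(m.astype(np.uint8),0,2)[0],key=cv2.contourArea)
    print(n,"pad",cv2.minAreaRect((onz(c,cn[:,0],.003)[:,:2]*1000).astype(np.float32)))
save("a2",np.hstack([out[0][100:250,60:300],out[1][120:270,200:440]]).repeat(1,0))
E
```

```text
[0.54857989 0.0034923  0.19041325] [-0.34470304  0.54362331 -3.07395262]
top pad ((432.4475402832031, 331.4256591796875), (253.20704650878906, 151.1332550048828), 89.58116149902344)
scene pad ((433.12762451171875, 353.79449462890625), (207.62962341308594, 149.51861572265625), 89.57160186767578)
```

View pics/a2.png

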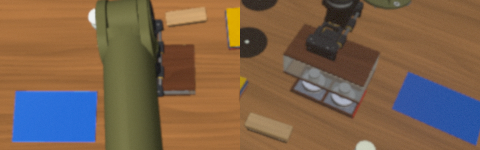

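The cover is lifted and level, with both weights standing in the tray beneath it.

Call:
{"op": "drive_tool", "data": {"moves": [0.3,-0.1,0,0,15,0.9,-0.3,0,0,15,1.6,-0.5,0,0,15,2.4,-0.8,0,0,15,3.2,-1.1,0,0,15]}}

```text
time_s: 5.25
tool_pos: [0.5026, 0.133, 0.1909]
tool_rot: [-180.0, -0.0, 90.7]
force: [-0.3, 0.4, -2.5]
grip_width: 0.0253
grasp_force: 40.0
```

Call:
{"op": "drive_tool", "data": {"moves": [0.8,-0.3,0,0,15,1.6,-0.6,0,0,15,2.4,-0.8,0,0,15,3.2,-1.1,0,0,15,3.9,-1.3,0,0,15]}}

```text
time_s: 5.88
tool_pos: [0.4482, 0.2885, 0.191]
tool_rot: [-180.0, -0.0, 90.8]
force: [-0.3, -0.1, -2.0]
grip_width: 0.0253
grasp_force: 40.0
```

Call:
{"op": "drive_tool", "data": {"moves": [0.5,-0.2,0.3,0,15,0.9,-0.3,0.7,0,15,1.1,-0.4,1.2,0,15,1.15,-0.4,1.7,0,15,1.15,-0.4,2.0,0,15]}}

```text
time_s: 6.5
tool_pos: [0.433, 0.3312, 0.1094]
tool_rot: [-179.9, 0.1, 90.6]
force: [0.2, 0.8, -2.2]
grip_width: 0.025
grasp_force: 40.0
```

Call:
{"op": "drive_tool", "data": {"moves": [0,0,0.1,0,15,0,0,0.2,0,15,0,0,0.3,0,15,0,0,0.4,0,15,0,0,0.48,0,15]}}

```text
time_s: 7.12
tool_pos: [0.4336, 0.3322, 0.0921]
tool_rot: [180.0, 0.0, 90.7]
force: [-1.4, -0.1, -2.9]
grip_width: 0.0254
grasp_force: 40.0
```

Call:
{"op": "drive_tool", "data": {"moves": [0,0,0,0,15,0,0,0.03,0,15]}}

```text
time_s: 7.38
tool_pos: [0.4336, 0.3324, 0.0912]
tool_rot: [180.0, -0.0, 90.7]
force: [0.6, 0.4, 1.5]
grip_width: 0.025
grasp_force: 40.0
```

Contact. I'll release, retreat upward, and head back towards a viewpoint.

Call:
{"op": "drive_tool", "data": {"moves": [0,0,0,0,35,0,0,0,0,50,0,0,0,0,60,0,0,0,0,60,0,0,-0.5,0,60]}}

```text
time_s: 8.0
tool_pos: [0.4325, 0.3314, 0.1104]
tool_rot: [-179.8, 0.1, 90.7]
force: [-0.1, -0.5, 0.8]
grip_width: 0.0585
grasp_force: 0.0
```

Call:
{"op": "drive_tool", "data": {"moves": [0,0,-1,0,70,0,0,-2,0,70,0,0,-3.4,0,70,-1.3,0.5,-3.4,0,70,-2.6,1,-3.4,0,70]}}

```text
time_s: 8.62
tool_pos: [0.4754, 0.2287, 0.2496]
tool_rot: [179.8, -0.0, 90.8]
force: [0.1, -0.1, -1.3]
grip_width: 0.0701
grasp_force: 0.0
```

Call:
{"op": "drive_tool", "data": {"moves": [-1.3,0.5,0,0,70,-2.6,1,0,0,70,-4,1.4,0,0,70,-5.4,1.8,0,0,70,-6.5,1.8,0,0,70]}}

```text
time_s: 9.25
tool_pos: [0.5505, -0.0331, 0.2484]
tool_rot: [179.9, 0.0, 90.6]
force: [0.1, 0.4, 1.3]
grip_width: 0.0701
grasp_force: 0.0
```

Call:
{"op": "drive_tool", "data": {"moves": [-0.7,0,0,0,70,-0.7,0,0,0,70,-0.7,0,0,0,70]}}

```text
time_s: 9.62
tool_pos: [0.5502, -0.0568, 0.248]
tool_rot: [179.9, -0.0, 90.8]
force: [-0.4, 0.9, -0.0]
grip_width: 0.0701
grasp_force: 0.0
```

```bash
python3 - <<'E'
from h import *
o=env.get_obs();print(o["tool_pos"],o["force"])
p,d=env.read_camera("wrist");save("w2",p);np.savez("w2",p=p,d=d,pos=o["tool_pos"],rot=o["tool_rot"]);c=cam("wrist",o);P=cloud(c,d)
X,Y,Z=[P[...,i] for i in range(3)]
near=(X>.45)&(X<.65)&(Y>-.15)&(Y<.15)
def comp(m,z,tag,amin=100):
    k,l,s,ce=cv2.connectedComponentsWithStats(m.astype(np.uint8))
    for i in range(1,k):
        if s[i,4]<amin: continue
        cn=max(cv2.findContours((l==i).astype(np.uint8),0,2)[0],key=cv2.contourArea)
        r=cv2.minAreaRect((onz(c,cn[:,0],z)[:,:2]*1000).astype(np.float32));print(tag,s[i],np.round(r[0],1),np.round(r[1],1),round(r[2],1))
comp((Z>.055)&(Z<.075)&near,.064,"grip")
comp((Z>.02)&(Z<.035)&near,.026,"base")
comp((Z>.01)&(Z<.2)&near,.016,"tray+all")
q,dd=env.read_camera("top");P=cloud(cam("top"),dd);m=(P[...,2]>.06)&(P[...,2]<.1)&(P[...,1]>.18)&(P[...,0]>.3)&(P[...,0]<.6)
c=cam("top");comp(m,.085,"cover")
E
```

```text
[ 0.55024114 -0.05676391  0.24796712] [-0.44572378  0.91978138 -0.03531463]
grip [241  60  31  32 744] [549.3  57.6] [33.1 32.8] 63.5
grip [237 149  28  28 604] [544.7 -41.6] [33.1 33. ] 45.5
base [ 229   48   55   59 1775] [549.5  58.1] [68.  68.2] 46.5
base [ 226  131   51   52 1411] [544.2 -41.9] [67.6 69.2] 0.7
tray+all [ 212   32   84  161 2078] [547.    9.3] [104.5 206.8] 0.6
tray+all [ 229   48   55   60 2545] [549.3  58.6] [70.8 69.8] 45.1
tray+all [ 226  131   51   52 2095] [544.1 -43.7] [69.4 71. ] 0.8
cover [  64  192   82   45 3406] [432.8 328.3] [129.1 235.3] 0.5
```

View pics/w2.png

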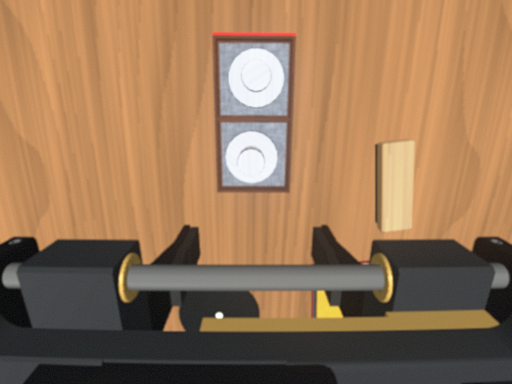

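The wrist view shows the tray with its red end at the top. The left weight is at (257,76) and the right weight at (251,158), both upright. I'll grasp the left one.

Call:
{"op": "drive_tool", "data": {"moves": [1.4,0,0.5,0,70,2.6,0,1.2,0,70,2.83,0,2.4,0,60,2.83,0,3.7,0,60,2.83,0,4.6,0,60]}}

```text
time_s: 10.35
tool_pos: [0.5474, 0.0565, 0.0611]
tool_rot: [-179.9, -0.0, 90.8]
force: [-0.5, 0.3, -0.3]
grip_width: 0.0607
grasp_force: 0.0
```

Call:
{"op": "drive_tool", "data": {"moves": [0,0,0.4,0,60,0,0,0.77,0,60,0,0,0.77,0,60]}}

```text
time_s: 10.72
tool_pos: [0.5487, 0.055, 0.0321]
tool_rot: [-180.0, -0.0, 90.7]
force: [-0.1, 0.7, -0.3]
grip_width: 0.0599
grasp_force: 0.0
```

Call:
{"op": "drive_tool", "data": {"moves": [0,0,0,0,45,0,0,0,0,25,0,0,0,0,25,0,0,0,0,25,0,0,0,0,25], "squeeze": 50}}

```text
time_s: 11.35
tool_pos: [0.5493, 0.0547, 0.0327]
tool_rot: [179.9, 0.0, 90.7]
force: [-0.3, -0.6, 3.0]
grip_width: 0.0332
grasp_force: 50.0
```

Call:
{"op": "drive_tool", "data": {"moves": [0,0,-0.2,0,25,0,0,-0.5,0,25,0,0,-0.8,0,25,0,0,-1.1,0,25,0,0,-1.25,0,25]}}

```text
time_s: 11.98
tool_pos: [0.5493, 0.0548, 0.0834]
tool_rot: [179.9, 0.0, 90.7]
force: [0.6, -0.0, -4.2]
grip_width: 0.0328
grasp_force: 50.0
```

Call:
{"op": "drive_tool", "data": {"moves": [0,0,0,0,25,0,0,0,0,25,0,0,0,0,25,0,0,0,0,25]}}

```text
time_s: 12.48
tool_pos: [0.5485, 0.0548, 0.0818]
tool_rot: [-180.0, -0.0, 90.7]
force: [0.1, -0.3, -3.1]
grip_width: 0.0332
grasp_force: 50.0
```

Call:
{"op": "drive_tool", "data": {"moves": [0,0,0,0,25,0,0,0,0,25,0,0,0,0,25,0,0,0,0,25]}}

```text
time_s: 12.98
tool_pos: [0.5487, 0.0547, 0.0822]
tool_rot: [180.0, 0.0, 90.7]
force: [0.1, -0.4, -3.8]
grip_width: 0.0328
grasp_force: 50.0
```

```bash
python3 - <<'E'
from h import *
o=env.get_obs();print(o["tool_pos"],o["force"],o["effort"])
p,d=env.read_camera("wrist");save("w3",p)
o=env.get_obs();print(o["force"])
E
```

```text
[0.54871848 0.05474668 0.08219945] [ 0.10914412 -0.38162304 -3.83011045] [-2.11285253e-03 -4.00018895e+01 -4.86256778e+00 -2.91717786e+01
 -6.81611756e-02  1.39475768e-02  1.92651339e-05]
[-0.00978607 -0.38094075 -4.38315682]
```

View pics/w3.png

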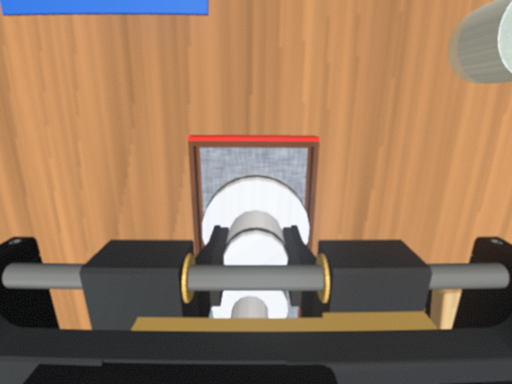

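The left weight is held upright above its half. The force reads about 3.8 N, so it is likely the light one. I'll set it back.

Call:
{"op": "drive_tool", "data": {"moves": [0,0,0.3,0,25,0,0,0.6,0,25,0,0,0.85,0,25,0,0,1.05,0,25,0,0,1.15,0,25]}}

```text
time_s: 13.65
tool_pos: [0.5484, 0.0548, 0.0354]
tool_rot: [-180.0, -0.0, 90.7]
force: [1.2, -0.6, -3.7]
grip_width: 0.0329
grasp_force: 50.0
```

Call:
{"op": "drive_tool", "data": {"moves": [0,0,0.05,0,25,0,0,0.1,0,25,0,0,0.12,0,25]}}

```text
time_s: 14.02
tool_pos: [0.549, 0.0548, 0.0327]
tool_rot: [180.0, 0.0, 90.7]
force: [-4.8, 0.1, 9.8]
grip_width: 0.0334
grasp_force: 50.0
```

Call:
{"op": "drive_tool", "data": {"moves": [0,0,-0.03,0,36,0,0,-0.03,0,45,0,0,-0.03,0,58,0,0,-0.03,0,58,0,0,-0.6,0,58]}}

```text
time_s: 14.65
tool_pos: [0.5471, 0.0546, 0.054]
tool_rot: [-179.8, -0.0, 90.7]
force: [-0.3, 0.2, 0.3]
grip_width: 0.0574
grasp_force: 0.0
```

Call:
{"op": "drive_tool", "data": {"moves": [0,0,-0.8,0,60,0,0,-1.5,0,60,-1.0,-0.05,-1.5,0,60,-2.4,-0.1,-1.5,0,60,-2.4,-0.1,-1.5,0,60]}}

```text
time_s: 15.28
tool_pos: [0.5455, -0.0475, 0.1151]
tool_rot: [-180.0, 0.2, 90.2]
force: [1.1, 0.2, -0.4]
grip_width: 0.0596
grasp_force: 0.0
```

Call:
{"op": "drive_tool", "data": {"moves": [0,0,0.8,0,60,0,0,1.4,0,60,0,0,1.8,0,60,0,0,2.05,0,60,0,0,2.05,0,60]}}

```text
time_s: 15.9
tool_pos: [0.5456, -0.0409, 0.033]
tool_rot: [-180.0, -0.0, 90.7]
force: [-0.5, 0.3, -0.5]
grip_width: 0.06
grasp_force: 0.0
```

Call:
{"op": "drive_tool", "data": {"moves": [0,0,0,0,45,0,0,0,0,25,0,0,0,0,25,0,0,0,0,25,0,0,0,0,25], "squeeze": 55}}

```text
time_s: 16.52
tool_pos: [0.5449, -0.0414, 0.0337]
tool_rot: [-179.9, 0.0, 90.7]
force: [-3.5, -0.2, 5.4]
grip_width: 0.0324
grasp_force: 55.0
```

Call:
{"op": "drive_tool", "data": {"moves": [0,0,-0.2,0,25,0,0,-0.5,0,25,0,0,-0.8,0,25,0,0,-1.1,0,25,0,0,-1.25,0,25]}}

```text
time_s: 17.15
tool_pos: [0.5465, -0.0413, 0.0846]
tool_rot: [179.9, 0.0, 90.7]
force: [-0.1, 0.1, -6.0]
grip_width: 0.0332
grasp_force: 55.0
```

Call:
{"op": "drive_tool", "data": {"moves": [0,0,0,0,25,0,0,0,0,25,0,0,0,0,25,0,0,0,0,25]}}

```text
time_s: 17.65
tool_pos: [0.5456, -0.0412, 0.083]
tool_rot: [-180.0, -0.0, 90.7]
force: [0.2, 0.0, -7.3]
grip_width: 0.0332
grasp_force: 55.0
```

Call:
{"op": "drive_tool", "data": {"moves": [0,0,0,0,25,0,0,0,0,25,0,0,0,0,25,0,0,0,0,25]}}

```text
time_s: 18.15
tool_pos: [0.5458, -0.0413, 0.0834]
tool_rot: [180.0, 0.0, 90.7]
force: [-0.1, 0.4, -6.9]
grip_width: 0.0332
grasp_force: 55.0
```

```bash
python3 - <<'E'
from h import *
o=env.get_obs();print(o["tool_pos"],o["force"],o["effort"])
p,d=env.read_camera("wrist");save("w4",p);c=cam("wrist",o);P=cloud(c,d)
X,Y,Z=[P[...,i] for i in range(3)]
m=(Z>.02)&(Z<.035)&(abs(X-.55)<.06)&(Y>.01)&(Y<.12)&(d>.05)
cn=max(cv2.findContours(m.astype(np.uint8),0,2)[0],key=cv2.contourArea)
print("left base",cv2.minAreaRect((onz(c,cn[:,0],.026)[:,:2]*1000).astype(np.float32)))
for n in range(3):
    env.read_camera("top"); o=env.get_obs();print(o["force"])
E
```

```text
[ 0.54582263 -0.04125345  0.08340476] [-0.12105722  0.36801977 -6.8591467 ] [-8.84065739e-04 -4.14078212e+01 -4.35037002e+00 -3.05589008e+01
 -4.49078728e-02  3.26647831e-02 -6.99837142e-05]
left base ((548.2134399414062, 57.903770446777344), (67.68521118164062, 68.860595703125), 3.4230597019195557)
[-0.88707441  0.29680094 -6.79313095]
[ 0.09633457 -0.6179878  -7.07218937]
[ 0.19590275  0.84399008 -7.68738053]
```

View pics/w4.png

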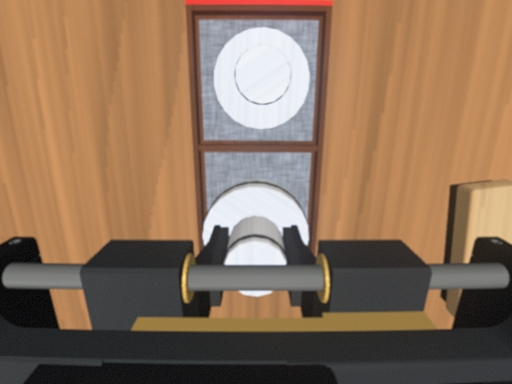

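The left weight (263,76) stands centred in its half. The held right weight reads about 7 N, so it is the heavier, and I'll carry it to the mat.

Call:
{"op": "drive_tool", "data": {"moves": [0,0,-0.4,0,25,0,0,-0.9,0,25,-0.4,-0.1,-1.2,0,25,-1.0,-0.2,-1.25,0,25,-1.7,-0.35,-1.25,0,25]}}

```text
time_s: 18.98
tool_pos: [0.5334, -0.1096, 0.1352]
tool_rot: [179.9, 0.0, 90.7]
force: [-0.2, -0.6, -6.5]
grip_width: 0.0332
grasp_force: 55.0
```

Call:
{"op": "drive_tool", "data": {"moves": [-0.8,-0.15,0,0,25,-1.6,-0.35,0,0,25,-2.4,-0.5,0,0,25,-3.2,-0.7,0,0,25,-4,-0.85,0,0,25]}}

```text
time_s: 19.6
tool_pos: [0.5005, -0.2709, 0.1347]
tool_rot: [179.9, 0.0, 90.7]
force: [0.1, -0.3, -6.4]
grip_width: 0.0327
grasp_force: 55.0
```

Call:
{"op": "drive_tool", "data": {"moves": [-0.6,-0.1,0,0,25,-1.0,-0.2,0,0,25,-1.28,-0.26,0,0,25,-1.28,-0.26,0,0,25,-1.28,-0.26,0,0,25]}}

```text
time_s: 20.23
tool_pos: [0.4912, -0.3197, 0.1335]
tool_rot: [180.0, -0.1, 90.8]
force: [0.4, -0.0, -6.6]
grip_width: 0.0329
grasp_force: 55.0
```

Call:
{"op": "drive_tool", "data": {"moves": [0,0,0,0,25,0,0,0,0,25,0,0,0,0,25,0,0,0,0,25,0,0,0,0,25]}}

```text
time_s: 20.85
tool_pos: [0.4906, -0.3211, 0.1334]
tool_rot: [180.0, 0.0, 90.7]
force: [0.7, -0.5, -6.8]
grip_width: 0.0329
grasp_force: 55.0
```

```bash
python3 - <<'E'
from h import *
o=env.get_obs();print(o["tool_pos"],o["force"],o["joint_velocities"].round(2))
a,_=env.read_camera("scene");b,_=env.read_camera("top")
save("fin",np.vstack([cv2.resize(a[90:300,100:460],(720,420)),cv2.resize(b[100:300,40:440],(360,180)).repeat(2,1)]))
E
```

```text
[ 0.49061867 -0.32113956  0.13339449] [ 0.70139282 -0.46173407 -6.78180777] [ 0.03  0.05  0.07 -0.06 -0.01  0.   -0.11]
```

View pics/fin.png

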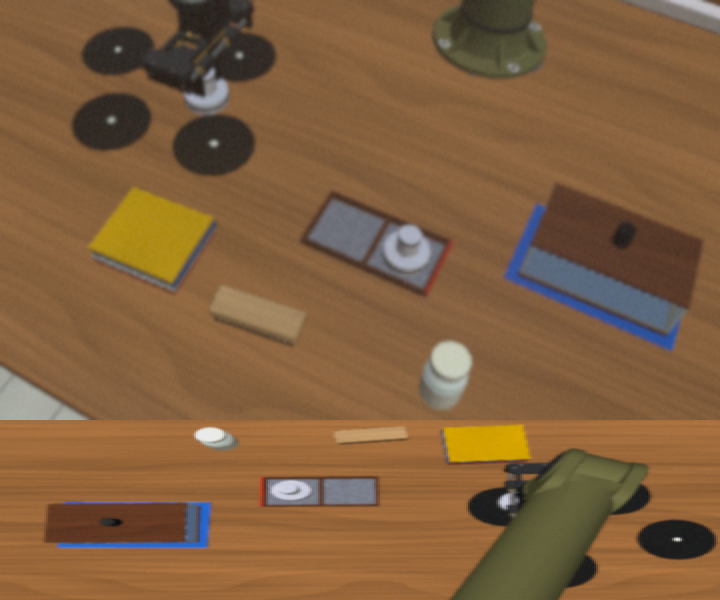

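The final view shows the cover flat on the pad and the lighter weight in the red half at (408,245). The heavier weight is held upright above the leftmost mat, and the bystanders are unmoved.

```bash
python3 -c "
from cell import env
print(env.sign_off())"
```

```text
the job is handed in; nothing more can be done
None
```

The job is handed in after about 21 s of robot time, with no verdict shown: the cover stands on the blue pad, the lighter weight (about 4 N) is back in the tray's left half, and the heavier one (about 7 N) is held upright about 100 mm above the middle of the leftmost mat.

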